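# Set a scored glass plate on the snapping ledge

## Robot

A 6-joint arm with a two-finger parallel gripper is mounted at the origin on a cart in front of the work surface, level with it; the furniture and walls round the work are solid. World frame = base frame: x ahead of the robot, y to its left, z up, the work surface at z = 0. Lengths are in m, angles in rad, forces in N, time in s.
With the tool pointing down it reaches from about 0.325 to 0.85 m from the base axis. Payload 4.4 kg.
Tool frame: the origin (TCP) lies between the finger pads; the fingertips stand 19 mm ahead of it and the grasp point (between the pads) is the TCP (robot.tips_ahead is the distance from the TCP to the fingertips, in m); z points along the fingers, y is the direction in which the jaws open and shut (so a half turn about z gives the same grasp; the last joint's range is limited). The gripper opens to 94 mm and grips with 3 to 60 N. Pads are 16 mm wide; open, the fingers measure 119 mm over their backs; the gripper's body (75 mm by 177 mm) begins 78 mm behind the grasp point.
Start: joints at [1.089, 0.207, 1.542, -0, 1.393, -0.15], TCP at [0.187, 0.544, 0.224] pointing down, gripper open.
Joint ranges: [-2.73, 2.73], [-0.86, 2.22], [0.23, 2.46], [-1.11, 4.25], [0.08, 2.63], [-2.82, 2.82]. Speed limits (rad/s): [2.79, 2.79, 3.14, 3.14, 3.14, 3.14].

## Interface

Orientations are given as a unit quaternion [w, x, y, z].
In Python, from plant import telemetry, eyes, robot gives the robot as it stands.
- The arm moves only by the shell command python3 -m inch 'ROWS' [OPENING]. ROWS is JSON, a list of rows, each an object of numbers: "x", "y", "z": the shift along the tool's x, y, z scaled (see below); "ax", "ay", "az": the turn, a rotation vector about the tool's x, y, z scaled (see below). A call has exactly 10 rows; each row is the pose to reach, as a shift and turn from the pose commanded when the call began, along the tool's axes at that moment; what a row does not reach only later rows make up. The controller multiplies each number of a shift by 0.5 m and each number of a turn by 1.5 rad. A row lasts 1/8 s, in which the tool goes at most 62.5 mm and 10.7 degrees, less where a joint would pass 70% of its speed; a pose out of reach is approached as far as the arm can. A call with a number of a shift or a turn outside -1 to 1 is refused whole. A call with a gripper value outside its range is refused whole. OPENING is the gripper command: -1 is shut, 1 is fully open, values between are in proportion, set as the call begins (- or left out, the last holds). The fingers move at their own pace and stop on an object; the grip force is fixed at half the most. Time passes only in rows, so rows that repeat a pose let the fingers close, or fill a call up. It gives the time, the measured TCP pose, the force and the opening at its end, in the units of the state.
- telemetry.observe(): the state, without advancing time (a new reading comes with each control period).
- eyes.get_image(name): name is "side" or "top" or "wrist"; returns the picture (480x640x3 uint8, red, green, blue); there is no depth.
- eyes.get_calibration(name): a dict with "camera_matrix" (3x3 intrinsics, pixels), "k1" (the pictures are not rectified: a ray, as slopes to the right and down, at radius r is drawn at 1 + k1 r^2 times it, then the intrinsics apply), "pose" (4x4, takes a point from camera to world coordinates). Camera axes: x right, y up, looking along -z (the intrinsics and any distortion apply to the point x, -y, -z); pixel columns grow to the right and rows downward; lengths in m; the calibration is good to about 2 mm. A picture is of the moment at which its call begins: read the wrist's pose just before it. get_calibration takes no time and is no camera call; for the wrist camera it gives the pose at the moment of the call.
- robot.job_done(): hands the job in, once; it reports no verdict.
The state is a dict: "t": time; "qpos": joint angles; "qd": joint speeds; "joint_torque": joint torques, N m; "tool_pos": TCP position; "tool_rot": TCP orientation; "force": force on the tool from outside, world axes, zero at the start; "wrist_torque": the same for the moment, N m; "finger_gap": opening from 0.0 (shut) to 1.0 (fully open).
Only numpy, scipy, OpenCV 4.12 (cv2) and the standard library are available. Lean on these libraries where they do the work, as an engineer would, in place of code of your own. Each camera call takes 0.05 s, during which the arm holds its last target.

## Task

A scored glass plate has to be made ready for snapping. Push the white plate back against the fence of the grey snapping jig and slide it along the fence until its dark scored line lies right over the edge of the ledge at the jig's right-hand end, so that the strip beyond the line sticks out; then press the raised hold-down bar down onto the plate. Only slide the plate, never lift or tip it, and leave the loose things round the jig where they are.

Things in the scene. Friction and masses are not known exactly. Their poses are not given: they have to be found in the camera images.
- jig: snapping jig, fixed; origin at bench level, x away from the robot, y to its left, z up (turned with the jig). Grey deck, top at z = +42 mm, x = -80 to +90, y = -140 to +140 mm. Aluminium fence on its back: front face x = +60, y = -98 to +138, 12 mm high above the deck. The snapping ledge is the deck's right-hand end, y = -140 mm, edged with a steel strip
- ledge (a point): middle of the upper edge of the ledge (jig x = +10, y = -140, z = +42 mm); axes as the jig's: -y points out over the drop
- plate: the loose glass plate with a white top, 100 (x) by 200 (y) by 6 mm thick, 0.17 to 0.34 kg, lying on the deck. Origin at the centre of its underside, z up; its axes are roughly those of the jig. The scored line runs across it along x at y = -65 mm, 35 mm from its -y end. Starts clear of the fence, a little turned, the line well inside the ledge
- score (a point): middle of the dark scored line, on the plate's upper face (plate x = 0, y = -65, z = +6 mm)
- score_back (a point): back end of the scored line, on the plate's back edge (plate x = +50, y = -65 mm)
- tail_back (a point): back left corner of the plate (plate x = +50, y = +100 mm)
- bar (a joint): angle of the hold-down bar, rad: about 0 lying on the plate, grows as it is raised; 0.7 to 1.05 at the start. The stiff hinge keeps the bar at whatever angle it is left; moving it takes about 1 N at the thumb pad. The bar is 22 mm wide and reaches 144 mm forward (towards jig -x) from its hinge
- bar_hinge (a point): hinge axis of the bar (jig x = +79, y = -115, z = +54.3 mm); the axis runs along the jig's y
- thumb_pad (a point): middle of the upper face of the red thumb pad at the bar's free end, 30 mm long by 26 mm wide; with the bar at angle 0 it lies 133 mm in front of the hinge axis and 12.5 mm above it, and it swings up and back about the hinge
- sample_bottle: small clear glass bottle, 58 mm across, 103 mm high; loose bystander, origin at the centre of its underside
- marker_pen: white and red marker pen, 135 mm long, lying; loose bystander, origin at the centre of its underside
- petri_dish: round glass dish with lid, 94 mm across, 18 mm high; loose bystander, origin at the centre of its underside
- timer: white bench timer, 66x60x18 mm; loose bystander, origin at the centre of its underside
- rubber_bung_a: red rubber bung, 32 mm across, 26 mm high; loose bystander, origin at the centre of its underside
- rubber_bung_b: smaller red rubber bung, 25 mm across, 21 mm high; loose bystander, origin at the centre of its underside

How it is judged:
By the outcome, as a careful person would: the job done as asked, in the order asked, and still so for the second after the job is handed in, with the robot touching nothing.
It also fails if it takes over 64 s, if anything falls off the work surface, if the arm or the gripper's body presses on something with over 40 N, if the wrist force passes 120 N, or if a joint passes its speed limit or range.

## Working session

There is one attempt and no reset: what is moved stays moved. The work goes in short steps, Python scripts to look and compute and a shell command to move; the robot and the scene stay as the last step left them, time stands still between calls to the robot, and variables do not carry over. Pictures are saved under pics/ and viewed, and the job is handed in when it is done.

```bash
ls; mkdir -p pics
cat > h.py <<'E'
import numpy as np, cv2, json
from plant import telemetry, eyes, robot
def snap(name,fn):
    cal=eyes.get_calibration(name); im=eyes.get_image(name)
    cv2.imwrite('pics/'+fn+'.png',cv2.cvtColor(im,cv2.COLOR_RGB2BGR))
    json.dump({k:np.asarray(v).tolist() for k,v in cal.items()},open('pics/'+fn+'.json','w'))
    return im
def cal(fn):
    c=json.load(open('pics/'+fn+'.json')); return np.array(c['camera_matrix']),float(c['k1']),np.array(c['pose'])
def ray(fn,u,v):
    K,k1,P=cal(fn)
    p=cv2.undistortPoints(np.array([[[u,v]]],float),K,np.array([k1,0,0,0,0.]))[0,0]
    d=P[:3,:3]@np.array([p[0],-p[1],-1]); return P[:3,3],d
def atz(fn,u,v,z):
    o,d=ray(fn,u,v); return o+d*(z-o[2])/d[2]
def proj(fn,X):
    K,k1,P=cal(fn)
    q=P[:3,:3].T@(np.asarray(X,float)-P[:3,3]); q=np.array([q[0],-q[1],-q[2]])
    s=q[:2]/q[2]; s=s*(1+k1*(s@s)); return K[:2,:2]@s+K[:2,2]
def crop(fn,out,x0,y0,x1,y1,f):
    im=cv2.imread('pics/'+fn+'.png')[y0:y1,x0:x1]
    cv2.imwrite('pics/'+out+'.png',cv2.resize(im,None,fx=f,fy=f,interpolation=cv2.INTER_CUBIC))
E
python3 - <<'E'
from h import *
for n in ['side','top','wrist']: snap(n,n+'0'); print(n,np.round(cal(n+'0')[2],3).tolist(), cal(n+'0')[1])
s=telemetry.observe(); print(s)
E
```

```text
pics
side [[0.989, 0.091, -0.116, 0.333], [-0.148, 0.639, -0.755, -1.083], [0.006, 0.763, 0.646, 0.992], [0.0, 0.0, 0.0, 1.0]] 0.03292986133781655
top [[0.025, 0.982, -0.189, 0.235], [-1.0, 0.026, 0.004, -0.027], [0.009, 0.189, 0.982, 1.597], [0.0, 0.0, 0.0, 1.0]] -0.02023385501821526
wrist [[0.326, -0.92, -0.217, 0.125], [0.945, 0.317, 0.077, 0.565], [-0.002, -0.23, 0.973, 0.384], [0.0, 0.0, 0.0, 1.0]] -0.04380466736354622
{'t': 0.15, 'qpos': array([ 1.08848117e+00,  2.07242240e-01,  1.54261103e+00, -3.52619509e-05,
        1.39351515e+00, -1.50499419e-01]), 'qd': array([-6.45953040e-04, -1.74425401e-03, -4.03401161e-03, -2.80217954e-06,
       -8.44666022e-04,  9.19078707e-04]), 'joint_torque': array([ 3.93860992e-04, -3.71314788e+01, -2.81811959e+01,  7.00641191e-02,
        3.26742965e-02, -1.08120821e-04]), 'tool_pos': array([0.1870539 , 0.54309431, 0.22355432]), 'tool_rot': array([-2.59778209e-04,  1.65144655e-01,  9.86268956e-01, -8.49207689e-04]), 'force': array([-0.64859458,  0.74046873,  0.22803989]), 'wrist_torque': array([ 0.00799238, -0.05717738, -0.00059913]), 'finger_gap': 0.9969897167614246}
```

View pics/top0.png

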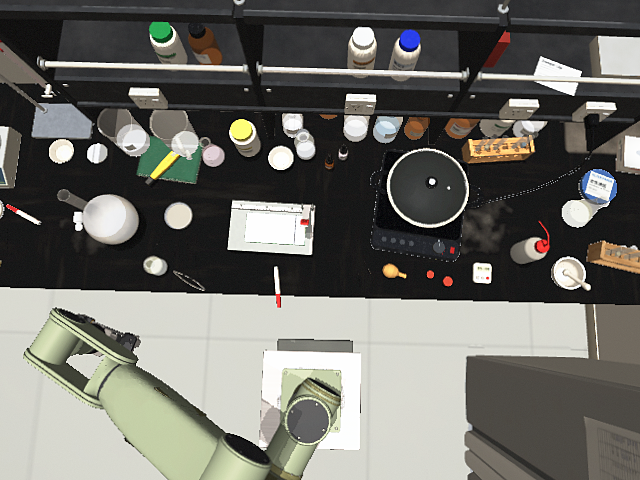

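View pics/side0.png

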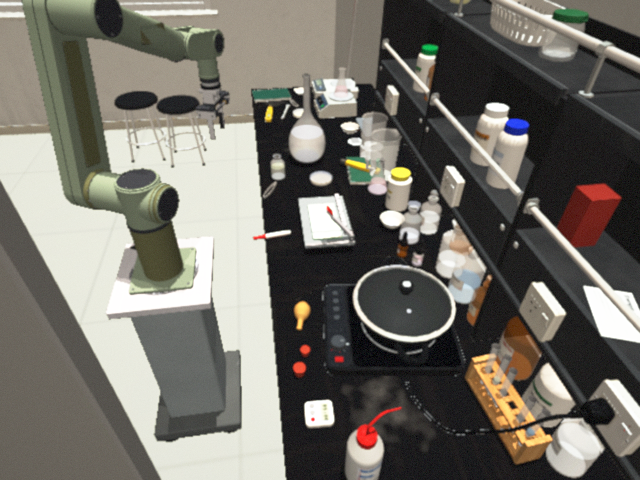

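The top view shows the jig at about (228–314, 200–255), with the pen in front of it at (278, 285). Next I enlarge the jig.

Run:
```python
from h import *
crop('top0','tc',215,190,335,270,6.6)
crop('side0','sc',240,170,380,270,5.7)
for u,v in [(231,200),(314,204),(312,255),(228,250)]: print(atz('top0',u,v,.042))
```

```text
[0.64027723 0.28819963 0.042     ]
[0.63396817 0.00782261 0.042     ]
[0.4602808  0.00926281 0.042     ]
[0.46956731 0.28738719 0.042     ]
```

View pics/tc.png

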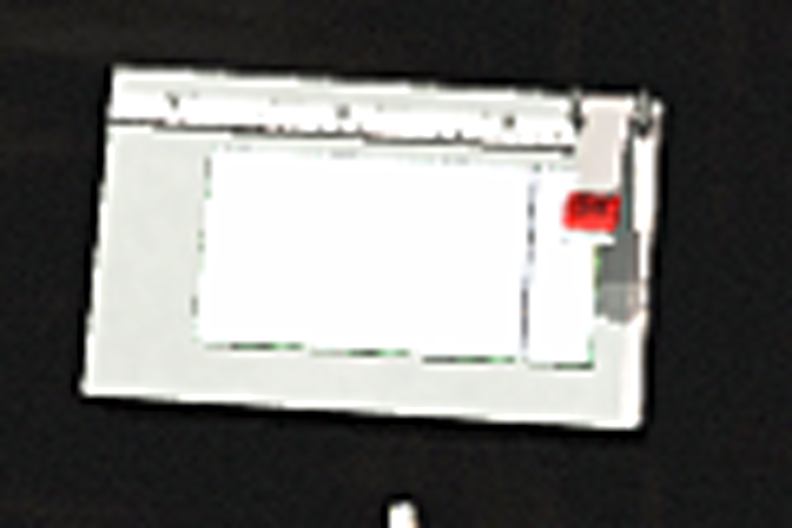

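View pics/sc.png

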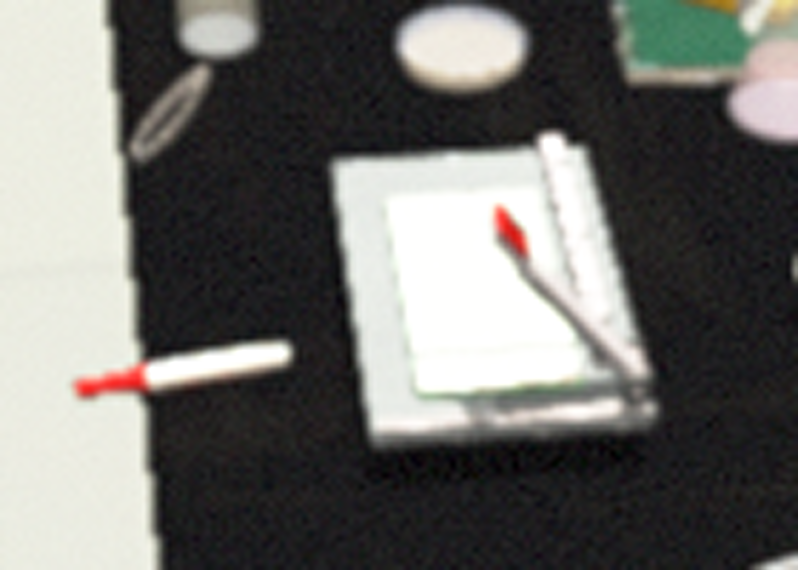

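```bash
cat >> h.py <<'E'
from scipy.spatial.transform import Rotation as R
def go(x,y,z,yaw=None):
    "yaw = jig yaw (jig x direction in world); tool x=-jig x"
    s=telemetry.observe(); q=s['tool_rot']; Rt=R.from_quat([q[1],q[2],q[3],q[0]])
    d=Rt.inv().apply(np.array([x,y,z])-s['tool_pos'])/0.5
    r=np.zeros(3)
    if yaw is not None:
        c,sn=np.cos(yaw),np.sin(yaw)
        T=np.array([[-c,-sn,0],[-sn,c,0],[0,0,-1]])  # columns: tool x=-jx, y=jy
        r=(Rt.inv()*R.from_matrix(T)).as_rotvec()/1.5
    print('t %.2f'%s['t'],'pos',np.round(s['tool_pos'],4),'F',np.round(s['force'],1),'d',np.round(d,4),'r',np.round(r,4))
E
python3 - <<'E'
from h import *
P=[atz('top0',215+u/6.6,190+v/6.6,.042)[:2] for u,v in [(85,393),(640,428)]]
a,b=P; e=a-b; yaw=np.arctan2(-e[0],e[1]); print(P,np.linalg.norm(e),yaw)
print(cal('wrist0')[0])
go(.53,.13,.26,yaw)
E
```

```text
[array([0.47107513, 0.28788459]), array([0.46078311, 0.00937823])] 0.2786964606731546 -0.03693753870572607
[[384.66155473   0.         320.6027161 ]
 [  0.         384.66155473 234.6494109 ]
 [  0.           0.           1.        ]]
t 0.15 pos [0.1871 0.5431 0.2236] F [-0.6  0.7  0.2] d [-0.9176 -0.5578 -0.0721] r [-0.0011 -0.0003 -0.1966]
```

```bash
python3 -m inch '[{"x":-0.09,"y":-0.05,"z":-0.02,"az":-0.05},{"x":-0.2,"y":-0.12,"z":-0.04,"az":-0.1},{"x":-0.3,"y":-0.18,"z":-0.06,"az":-0.15},{"x":-0.4,"y":-0.24,"z":-0.07,"az":-0.197},{"x":-0.5,"y":-0.3,"z":-0.07,"az":-0.197},{"x":-0.6,"y":-0.36,"z":-0.07,"az":-0.197},{"x":-0.7,"y":-0.42,"z":-0.07,"az":-0.197},{"x":-0.8,"y":-0.48,"z":-0.07,"az":-0.197},{"x":-0.88,"y":-0.53,"z":-0.07,"az":-0.197},{"x":-0.918,"y":-0.558,"z":-0.072,"az":-0.197}]'
python3 - <<'E'
from h import *
snap('wrist','w1'); go(.53,.13,.26,-.037)
E
```

```text
t 0.20 pos [0.1871 0.5432 0.2237] F [ 0.1 -0.9 -0.4] d [-0.9176 -0.558  -0.0719] r [-0.0009 -0.0003 -0.1966]$[0]: bad value
```

View pics/w1.png

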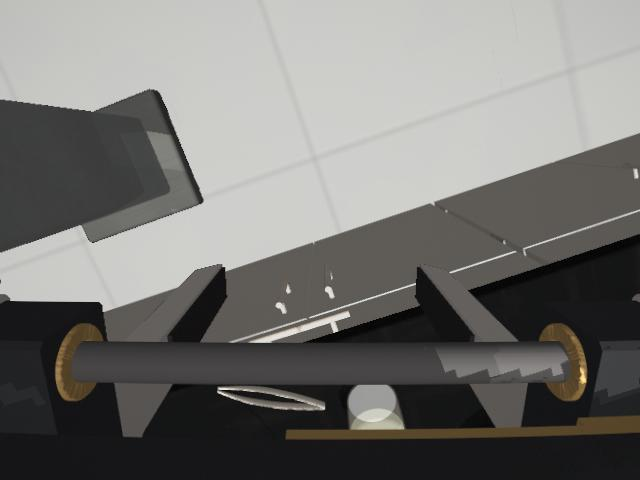

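Run:
```python
from h import *
go(.60,.13,.27,-.037)
```

```text
t 0.20 pos [0.1871 0.5432 0.2237] F [ 0.1 -0.9 -0.4] d [-1.05   -0.5124 -0.092 ] r [-0.0009 -0.0003 -0.1966]
```

```bash
python3 -m inch '[{"x":-0.09,"y":-0.05,"z":-0.02,"ax":0,"ay":0,"az":-0.05},{"x":-0.2,"y":-0.1,"z":-0.04,"ax":0,"ay":0,"az":-0.1},{"x":-0.3,"y":-0.15,"z":-0.06,"ax":0,"ay":0,"az":-0.15},{"x":-0.4,"y":-0.2,"z":-0.09,"ax":0,"ay":0,"az":-0.197},{"x":-0.5,"y":-0.25,"z":-0.09,"ax":0,"ay":0,"az":-0.197},{"x":-0.6,"y":-0.3,"z":-0.09,"ax":0,"ay":0,"az":-0.197},{"x":-0.7,"y":-0.36,"z":-0.09,"ax":0,"ay":0,"az":-0.197},{"x":-0.8,"y":-0.42,"z":-0.09,"ax":0,"ay":0,"az":-0.197},{"x":-0.9,"y":-0.47,"z":-0.09,"ax":0,"ay":0,"az":-0.197},{"x":-1,"y":-0.51,"z":-0.09,"ax":0,"ay":0,"az":-0.197}]'
python3 - <<'E'
from h import *
snap('wrist','w1'); go(.60,.13,.27,-.037)
E
```

```text
t: 1.45
tool_pos: [0.5779, 0.138, 0.2693]
tool_rot: [-0.0, 0.019, 1.0, 0.0]
force: [-0.4, 0.4, 0.3]
finger_gap: 1.0
t 1.50 pos [0.5826 0.1329 0.2688] F [ 2.7 -3.   0.4] d [-0.0351 -0.0044 -0.0022] r [-0.0026  0.0027 -0.0031]
```

View pics/w1.png

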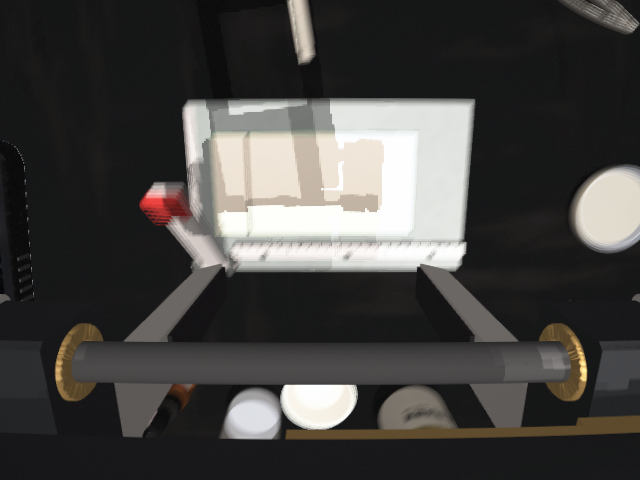

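The wrist view covers the whole jig but is blurred by motion, so I retake it at rest.

Run:
```python
from h import *
snap('wrist','w2');snap('wrist','w2'); go(.60,.13,.27,-.037)
crop('w2','w2c',130,85,490,285,2.2)
```

```text
t 1.60 pos [0.5781 0.1377 0.2685] F [-0.2 -0.3  0.6] d [-0.0445 -0.0135 -0.003 ] r [-0.0001 -0.0009 -0.0021]
```

View pics/w2c.png

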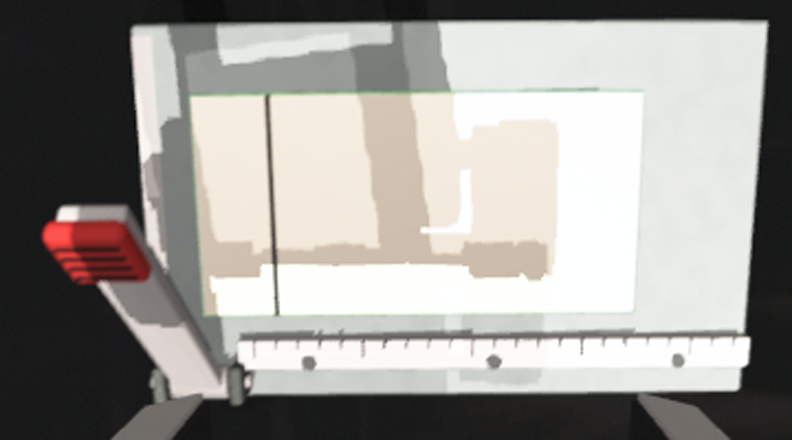

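```bash
cat >> h.py <<'E'
from scipy.optimize import least_squares
def cp(u,v,x0,y0,f): return (x0+u/f,y0+v/f)
def rigid(loc,wor):
    "2D pose (x,y,yaw) fitting loc->wor; returns pose, residual mm"
    loc=np.array(loc,float);wor=np.array(wor)[:,:2]
    f=lambda p:(loc@np.array([[np.cos(p[2]),np.sin(p[2])],[-np.sin(p[2]),np.cos(p[2])]])+p[:2]-wor).ravel()
    r=least_squares(f,[.55,.14,0]); return r.x,(r.fun.reshape(-1,2)*1e3).round(1)
def tojig(J,X):
    d=np.asarray(X)[:2]-J[:2]; c,s=np.cos(J[2]),np.sin(J[2]); return np.array([c*d[0]+s*d[1],-s*d[0]+c*d[1]])
def world(J,x,y):
    c,s=np.cos(J[2]),np.sin(J[2]); return np.array([J[0]+c*x-s*y,J[1]+s*x+c*y])
E
python3 - <<'E'
from h import *
c=lambda u,v,z:atz('w2',*cp(u,v,130,85,2.2),z)
J,r=rigid([(-.08,-.14),(-.08,.14),(.09,.14)],[c(133,26,.042),c(767,22,.042),c(740,390,.042)])
print('J',J,r.tolist())
P,r=rigid([(-.05,-.1),(-.05,.1),(.05,.1),(.05,-.1),(-.05,-.065),(.05,-.065)],[c(190,96,.048),c(643,91,.048),c(634,313,.048),c(204,316,.048),c(268,95,.048),c(277,315,.048)])
print('P',P,r.tolist(), tojig(J,P),P[2]-J[2])
T=cp(85,245,130,85,2.2)
# thumb pad middle: find angle
y0=-.115
def pad(th): 
    x=.079-.133*np.cos(th)+.0125*np.sin(th); z=.0543+.133*np.sin(th)+.0125*np.cos(th); return np.array([*world(J,x,y0),z]),x
for th in np.arange(.65,1.15,.1):
    X,x=pad(th); print(th,X,x,(proj('w2',X)-[130,85])*2.2)
E
```

```text
J [ 0.54861355  0.15031754 -0.03383461] [[-0.3, -1.5], [-0.7, 1.1], [1.0, 0.4]]
P [ 0.54796596  0.13560742 -0.03368461] [[-0.8, -1.0], [-0.4, 1.2], [0.5, 0.5], [0.7, -0.8], [-0.9, -0.2], [0.9, 0.3]] [-0.0001496  -0.01472361] 0.00014999960320530997
0.65 [0.52542005 0.03603673 0.14474084] -0.019314315135323938 [115.416057   178.38150741]
0.75 [0.53493478 0.03571468 0.15410407] -0.009794135059926505 [107.88101238 209.67780702]
0.85 [0.54533621 0.03536262 0.16247008] 0.0006132466615510271 [101.40060696 244.98513453]
0.95 [0.5565204  0.03498406 0.1697553 ] 0.011803842911170655 [ 96.21285794 283.71495807]
1.0499999999999998 [0.56837561 0.03458279 0.17588693] 0.0236658409503255 [ 92.52523754 325.07765634]
```

```bash
cat >> h.py <<'E'
J=np.array([0.5486,0.1503,-0.0338])
def gj(x,y,z):
    s=telemetry.observe(); j=tojig(J,s['tool_pos']); print('jig now',j.round(4)); w=world(J,x,y); go(w[0],w[1],z,J[2])
E
python3 - <<'E'
from h import *
gj(-.068,0,.0635)
E
```

```text
jig now [ 0.0299 -0.0116]
t 1.60 pos [0.5781 0.1377 0.2685] F [-0.2 -0.3  0.6] d [0.1953 0.0221 0.4103] r [-0.0001 -0.0009 -0.0042]
```

```bash
python3 -m inch '[{"x":0.07,"y":0.01,"z":0.02,"ax":0,"ay":0,"az":-0.004},{"x":0.14,"y":0.022,"z":0.08,"ax":0,"ay":0,"az":-0.004},{"x":0.195,"y":0.022,"z":0.16,"ax":0,"ay":0,"az":-0.004},{"x":0.195,"y":0.022,"z":0.24,"ax":0,"ay":0,"az":-0.004},{"x":0.195,"y":0.022,"z":0.3,"ax":0,"ay":0,"az":-0.004},{"x":0.195,"y":0.022,"z":0.35,"ax":0,"ay":0,"az":-0.004},{"x":0.195,"y":0.022,"z":0.38,"ax":0,"ay":0,"az":-0.004},{"x":0.195,"y":0.022,"z":0.38,"ax":0,"ay":0,"az":-0.004},{"x":0.195,"y":0.022,"z":0.38,"ax":0,"ay":0,"az":-0.004},{"x":0.195,"y":0.022,"z":0.38,"ax":0,"ay":0,"az":-0.004}]'
python3 - <<'E'
from h import *
snap('wrist','w3'); snap('side','s3'); gj(-.068,0,.0635)
crop('s3','s3c',230,150,380,270,5)
E
```

```text
t: 2.85
tool_pos: [0.481, 0.1544, 0.0807]
tool_rot: [0.001, 0.015, 1.0, 0.0]
force: [-1.4, -0.1, -0.1]
finger_gap: 1.002
jig now [-0.068   0.0017]
t 2.95 pos [0.4807 0.1543 0.0804] F [-0.5  0.6 -0.4] d [ 0.0001 -0.0034  0.0337] r [0.0002 0.0012 0.0023]
```

View pics/w3.png

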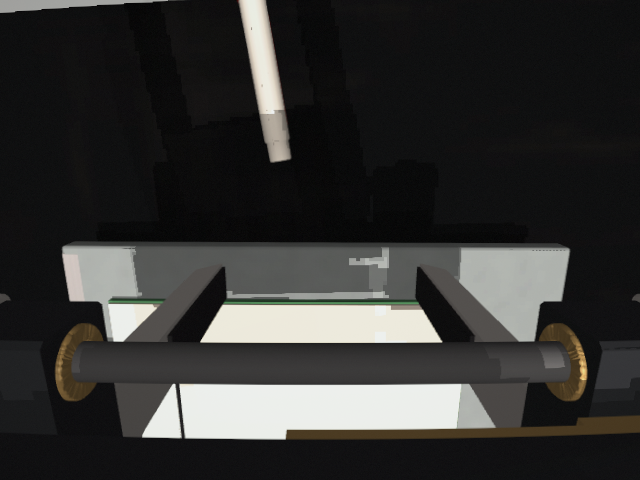

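View pics/s3c.png

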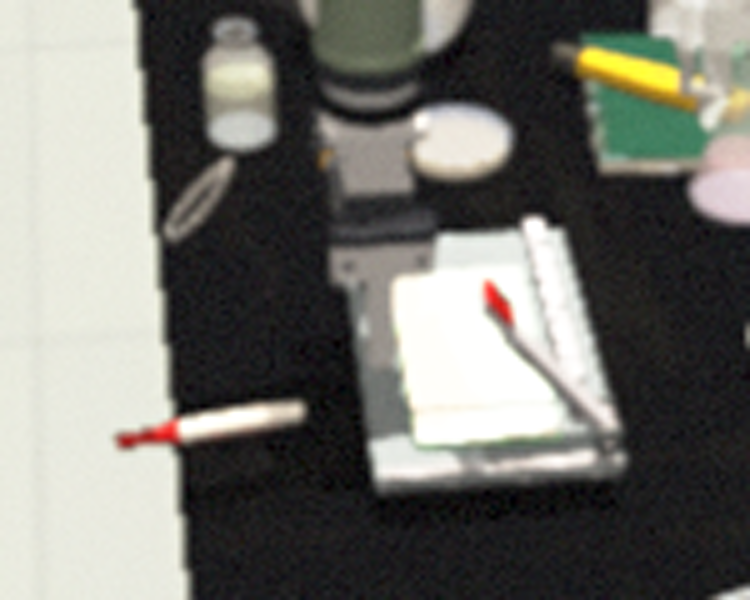

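Run:
```python
from h import *
for x in (-.076,-.06):
  for y in (-.047,.047):
    w=world(J,x,y); print(x,y,proj('w3',[*w,.0614]))
for x,y,z in [(-.08,-.14,.042),(-.08,.14,.042),(-.05,-.115,.048),(-.05,.085,.048)]:
    print(x,y,proj('w3',[*world(J,x,y),z]))
gj(-.05,0,.0635)
```

```text
-0.076 -0.047 [221.5501073 264.4138016]
-0.076 0.047 [413.25759372 264.93500184]
-0.06 -0.047 [223.44918076 294.91136352]
-0.06 0.047 [411.29104335 295.40886964]
-0.08 -0.14 [ 61.44657481 245.48311425]
-0.08 0.14 [573.74335235 246.89732202]
-0.05 -0.115 [107.1041521  301.56241755]
-0.05 0.085 [473.97093305 302.94667398]
jig now [-0.068   0.0017]
t 2.95 pos [0.4807 0.1543 0.0804] F [-0.5  0.6 -0.4] d [-0.0359 -0.0035  0.0338] r [0.0002 0.0012 0.0023]
```

```bash
python3 -m inch '[{"x":0,"y":-0.003,"z":0.02,"ax":0,"ay":0,"az":0.002},{"x":0,"y":-0.003,"z":0.033,"ax":0,"ay":0,"az":0.002},{"x":0,"y":-0.003,"z":0.034,"ax":0,"ay":0,"az":0.002},{"x":-0.008,"y":-0.003,"z":0.034,"ax":0,"ay":0,"az":0.002},{"x":-0.015,"y":-0.003,"z":0.034,"ax":0,"ay":0,"az":0.002},{"x":-0.02,"y":-0.003,"z":0.034,"ax":0,"ay":0,"az":0.002},{"x":-0.025,"y":-0.003,"z":0.034,"ax":0,"ay":0,"az":0.002},{"x":-0.03,"y":-0.003,"z":0.034,"ax":0,"ay":0,"az":0.002},{"x":-0.035,"y":-0.003,"z":0.034,"ax":0,"ay":0,"az":0.002},{"x":-0.038,"y":-0.003,"z":0.034,"ax":0,"ay":0,"az":0.002}]'
python3 - <<'E'
from h import *
snap('wrist','w4'); gj(-.047,0,.0635)
E
```

```text
t: 4.2
tool_pos: [0.4989, 0.1521, 0.0624]
tool_rot: [-0.0, 0.017, 1.0, 0.0]
force: [-3.4, 0.2, 3.3]
finger_gap: 0.999
jig now [-0.0498  0.0001]
t 4.25 pos [0.4988 0.1521 0.0624] F [-1.7  0.3  0.9] d [-0.0057 -0.0003 -0.0022] r [-0.     -0.0005  0.0003]
```

View pics/w4.png

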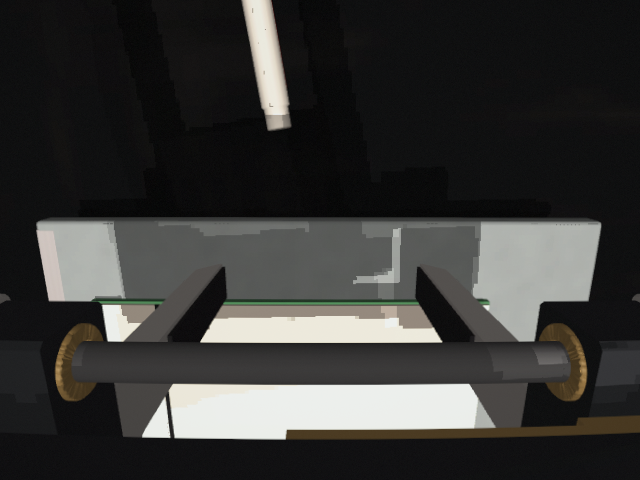

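The fingers are in contact with the plate's front edge, which is at row 300, square. I keep pushing gently to the fence.

```bash
python3 -m inch '[{"x":-0.001,"y":0,"z":-0.002,"ax":0,"ay":0,"az":0},{"x":-0.002,"y":0,"z":-0.002,"ax":0,"ay":0,"az":0},{"x":-0.003,"y":0,"z":-0.002,"ax":0,"ay":0,"az":0},{"x":-0.004,"y":0,"z":-0.002,"ax":0,"ay":0,"az":0},{"x":-0.005,"y":0,"z":-0.002,"ax":0,"ay":0,"az":0},{"x":-0.006,"y":0,"z":-0.002,"ax":0,"ay":0,"az":0},{"x":-0.007,"y":0,"z":-0.002,"ax":0,"ay":0,"az":0},{"x":-0.008,"y":0,"z":-0.002,"ax":0,"ay":0,"az":0},{"x":-0.008,"y":0,"z":-0.002,"ax":0,"ay":0,"az":0},{"x":-0.008,"y":0,"z":-0.002,"ax":0,"ay":0,"az":0}]'
python3 - <<'E'
from h import *
snap('wrist','w5'); gj(-.044,0,.0635)
E
```

```text
t: 5.5
tool_pos: [0.4992, 0.1522, 0.0625]
tool_rot: [-0.004, 0.017, 1.0, -0.0]
force: [-9.6, 1.3, 2.9]
finger_gap: 0.994
jig now [-0.0495  0.0002]
t 5.55 pos [0.4992 0.1522 0.0625] F [-9.4  0.7  1.9] d [-0.0109 -0.0004 -0.0022] r [-0.0002 -0.0055  0.0004]
```

```bash
python3 - <<'E'
from h import *
gj(.01,.108,.0635)
E
python3 -m inch '[{"x":0.015,"y":0,"z":0,"ax":0,"ay":0,"az":0},{"x":0.02,"y":0,"z":-0.04,"ax":0,"ay":0,"az":0},{"x":0.01,"y":0.04,"z":-0.08,"ax":0,"ay":0,"az":0},{"x":-0.04,"y":0.1,"z":-0.1,"ax":0,"ay":0,"az":0},{"x":-0.08,"y":0.16,"z":-0.1,"ax":0,"ay":0,"az":0},{"x":-0.119,"y":0.216,"z":-0.1,"ax":0,"ay":0,"az":0},{"x":-0.119,"y":0.216,"z":-0.08,"ax":0,"ay":0,"az":0},{"x":-0.119,"y":0.216,"z":-0.06,"ax":0,"ay":0,"az":0},{"x":-0.119,"y":0.216,"z":-0.04,"ax":0,"ay":0,"az":0},{"x":-0.119,"y":0.216,"z":-0.03,"ax":0,"ay":0,"az":0}]' -1
python3 - <<'E'
from h import *
snap('wrist','w6'); gj(.01,.108,.0635); print(telemetry.observe()['finger_gap'])
E
```

```text
jig now [-0.0495  0.0002]
t 5.55 pos [0.4992 0.1522 0.0625] F [-9.4  0.7  1.9] d [-0.119   0.2155 -0.0031] r [-0.0002 -0.0055  0.0004]
t: 6.8
tool_pos: [0.5649, 0.2569, 0.0771]
tool_rot: [-0.001, 0.017, 1.0, -0.0]
force: [0.5, -0.8, -0.4]
finger_gap: 0.008
jig now [0.0126 0.1071]
t 6.85 pos [0.5648 0.257  0.0768] F [ 1.  -0.2 -0.1] d [0.0051 0.0017 0.0266] r [-0.0006 -0.0016 -0.0002]
0.005489364775740306
```

View pics/w6.png

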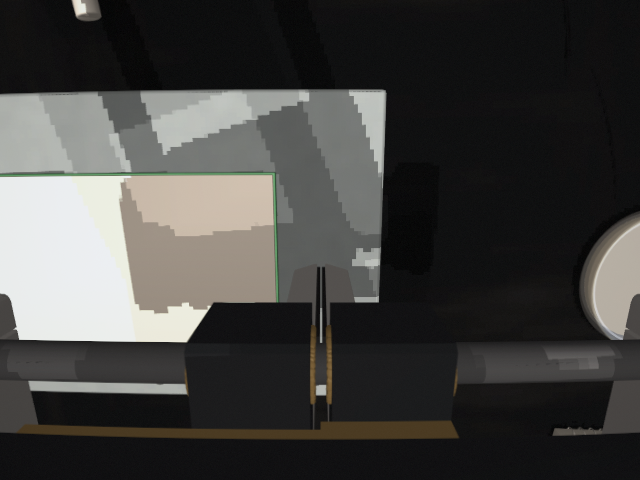

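The closed fingertips are at columns 290–355, and the plate's left end is at about column 276. I work out the remaining travel.

Run:
```python
from h import *
for n,u,v,z in [('plate corner',275,173,.048),('plate end low',278,290,.048),('deck corner',385,91,.042),('tipL',290,275,.0578),('tipR',355,275,.0578)]: print(n,tojig(J,atz('w6',u,v,z)).round(4))
```

```text
plate corner [-0.0395  0.0846]
plate end low [0.0213 0.0845]
deck corner [-0.0784  0.138 ]
tipL [0.0096 0.0918]
tipR [0.0096 0.1238]
```

```bash
python3 -m inch '[{"x":0.005,"y":0,"z":0.015,"ax":0,"ay":0,"az":0},{"x":0.005,"y":0,"z":0.025,"ax":0,"ay":0,"az":0},{"x":0.005,"y":-0.004,"z":0.025,"ax":0,"ay":0,"az":0},{"x":0.005,"y":-0.01,"z":0.025,"ax":0,"ay":0,"az":0},{"x":0.005,"y":-0.018,"z":0.025,"ax":0,"ay":0,"az":0},{"x":0.005,"y":-0.026,"z":0.025,"ax":0,"ay":0,"az":0},{"x":0.005,"y":-0.034,"z":0.025,"ax":0,"ay":0,"az":0},{"x":0.005,"y":-0.042,"z":0.025,"ax":0,"ay":0,"az":0},{"x":0.005,"y":-0.05,"z":0.025,"ax":0,"ay":0,"az":0},{"x":0.005,"y":-0.056,"z":0.025,"ax":0,"ay":0,"az":0}]'
python3 - <<'E'
from h import *
snap('wrist','w7'); snap('wrist','w7');gj(.01,.048,.0625)
E
```

```text
t: 8.1
tool_pos: [0.5626, 0.2301, 0.066]
tool_rot: [0.0, 0.017, 1.0, 0.0]
force: [-1.4, 1.8, 0.5]
finger_gap: 0.001
jig now [0.0113 0.0799]
t 8.20 pos [0.5626 0.2298 0.066 ] F [ 0.2  0.4 -0.6] d [ 0.0026 -0.0638  0.007 ] r [-0.0001  0.0001  0.0002]
```

View pics/w7.png

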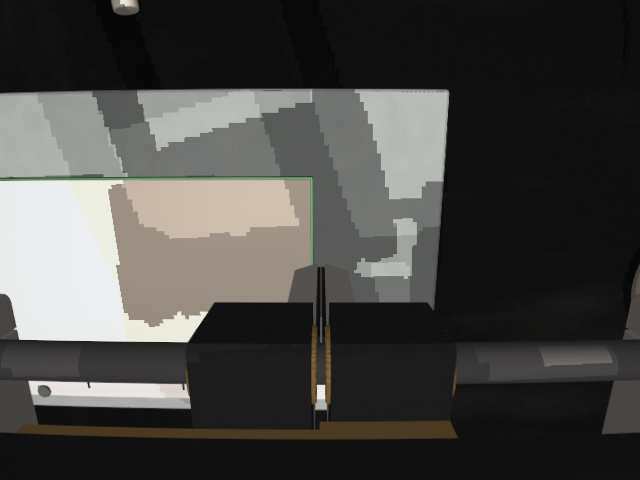

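Run:
```python
from h import *
for n,u,v,z in [('plate corner',313,178,.048),('plate end low',313,262,.048),('deck corner',448,91,.042),('tipL',290,275,.047),('tipR',355,275,.047)]: print(n,tojig(J,atz('w7',u,v,z)).round(4))
crop('w7','w7c',200,150,460,320,3)
```

```text
plate corner [-0.0393  0.0761]
plate end low [0.0012 0.0759]
deck corner [-0.0785  0.1378]
tipL [0.0082 0.0645]
tipR [0.0082 0.0965]
```

View pics/w7c.png

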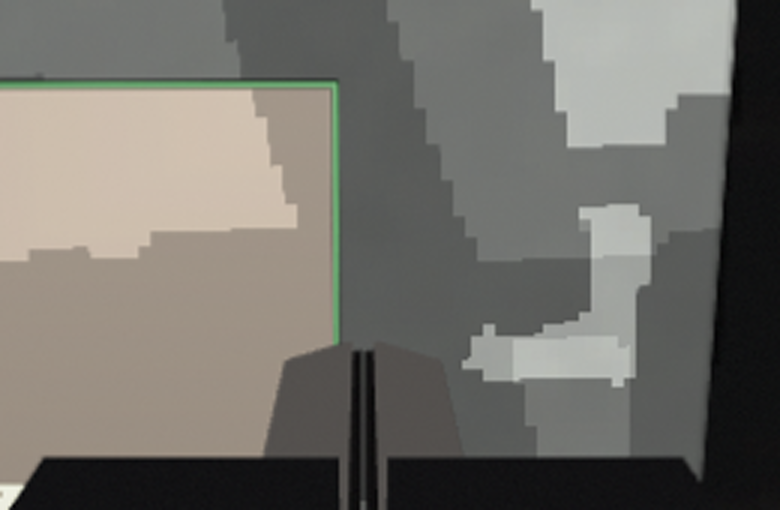

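```bash
python3 -m inch '[{"x":0.003,"y":0.008,"z":0.0,"ax":0,"ay":0,"az":0},{"x":0.003,"y":0.008,"z":0.009,"ax":0,"ay":0,"az":0},{"x":0.003,"y":0.004,"z":0.009,"ax":0,"ay":0,"az":0},{"x":0.003,"y":-0.006,"z":0.009,"ax":0,"ay":0,"az":0},{"x":0.003,"y":-0.018,"z":0.009,"ax":0,"ay":0,"az":0},{"x":0.003,"y":-0.03,"z":0.009,"ax":0,"ay":0,"az":0},{"x":0.003,"y":-0.042,"z":0.009,"ax":0,"ay":0,"az":0},{"x":0.003,"y":-0.054,"z":0.009,"ax":0,"ay":0,"az":0},{"x":0.003,"y":-0.064,"z":0.009,"ax":0,"ay":0,"az":0},{"x":0.003,"y":-0.072,"z":0.009,"ax":0,"ay":0,"az":0}]'
python3 - <<'E'
from h import *
snap('wrist','w8'); snap('wrist','w8');gj(.01,.036,.0625)
E
```

```text
t: 9.45
tool_pos: [0.5597, 0.1937, 0.0614]
tool_rot: [-0.0, 0.017, 1.0, -0.0]
force: [-0.3, 1.5, 1.0]
finger_gap: 0.007
jig now [0.0097 0.0435]
t 9.55 pos [0.5598 0.1935 0.0614] F [-0.5  0.1  0.7] d [-0.0006 -0.015  -0.0022] r [-0.0005 -0.0001  0.0002]
```

View pics/w8.png

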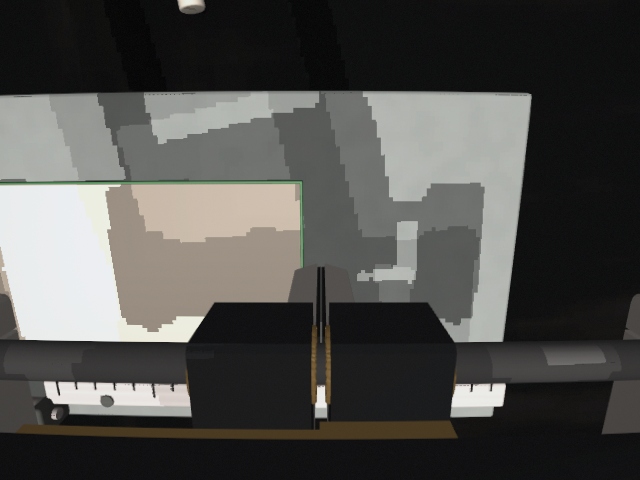

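Run:
```python
from h import *
gj(.04,-.13,.25)
for n,u,v,z in [('plate corner',303,182,.048),('plate end low',303,262,.048),('deck corner',530,94,.042)]: print(n,tojig(J,atz('w8',u,v,z)).round(4))
```

```text
jig now [0.0097 0.0435]
t 9.55 pos [0.5598 0.1935 0.0614] F [-0.5  0.1  0.7] d [-0.0604 -0.3473 -0.377 ] r [-0.0005 -0.0001  0.0002]
plate corner [-0.0395  0.0352]
plate end low [-0.0019  0.0348]
deck corner [-0.0787  0.1373]
```

```bash
python3 -m inch '[{"x":0,"y":0.015,"z":0,"ax":0,"ay":0,"az":0},{"x":0,"y":0.02,"z":-0.08,"ax":0,"ay":0,"az":0},{"x":0,"y":0.02,"z":-0.18,"ax":0,"ay":0,"az":0},{"x":0,"y":0,"z":-0.29,"ax":0,"ay":0,"az":0},{"x":-0.03,"y":-0.05,"z":-0.377,"ax":0,"ay":0,"az":0},{"x":-0.06,"y":-0.14,"z":-0.377,"ax":0,"ay":0,"az":0},{"x":-0.06,"y":-0.24,"z":-0.377,"ax":0,"ay":0,"az":0},{"x":-0.06,"y":-0.32,"z":-0.377,"ax":0,"ay":0,"az":0},{"x":-0.06,"y":-0.347,"z":-0.377,"ax":0,"ay":0,"az":0},{"x":-0.06,"y":-0.347,"z":-0.377,"ax":0,"ay":0,"az":0}]'
python3 - <<'E'
from h import *
snap('wrist','w9'); snap('wrist','w9');gj(.01,.036,.0625)
E
```

```text
t: 10.8
tool_pos: [0.584, 0.0198, 0.2498]
tool_rot: [-0.0, 0.017, 1.0, 0.0]
force: [-0.6, 0.4, 0.1]
finger_gap: 0.005
jig now [ 0.0398 -0.128 ]
t 10.90 pos [0.584  0.0211 0.2498] F [-0.  -0.1 -0.2] d [0.0589 0.3278 0.3749] r [ 0.0005 -0.0002  0.0011]
```

View pics/w9.png

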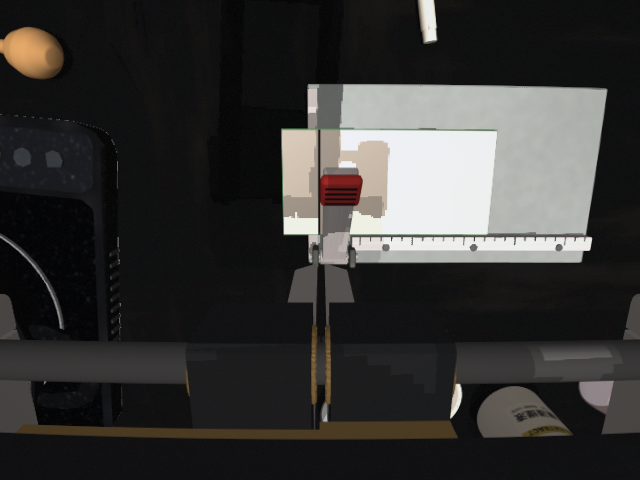

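The whole ledge end is visible. The scored line is near column 319 and the ledge edge near column 308. I enlarge this part.

Run:
```python
from h import *
crop('w9','w9a',275,75,375,150,8)
crop('w9','w9b',275,210,375,285,8)
```

```text
(no output)
```

View pics/w9a.png

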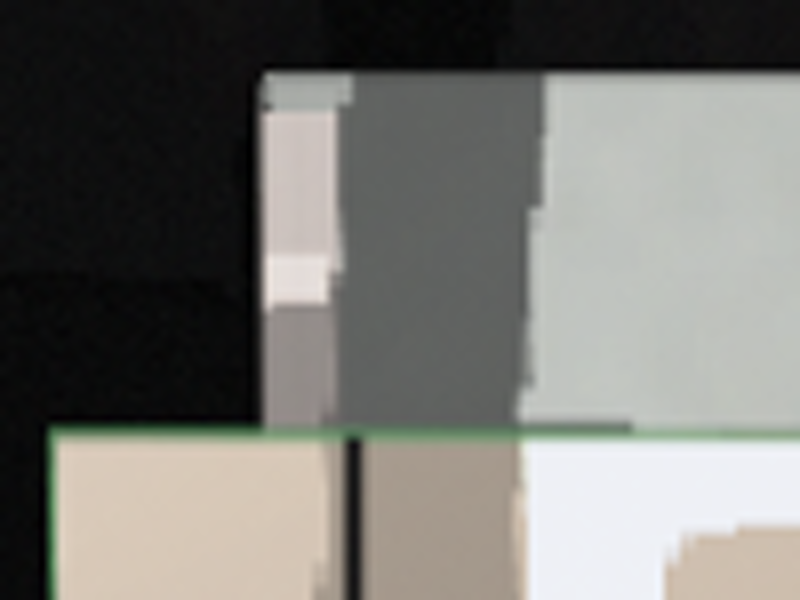

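View pics/w9b.png

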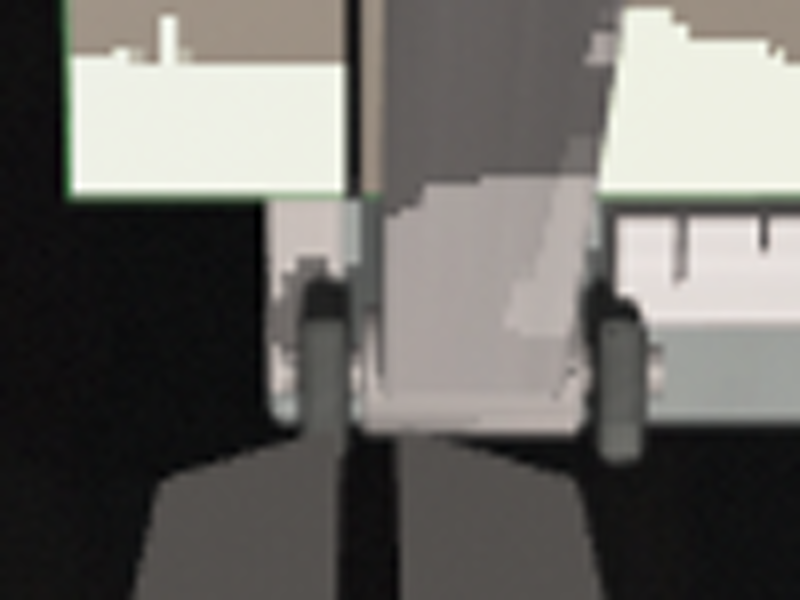

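```bash
python3 - <<'E'
from h import *
gj(.01,.052,.075)
E
python3 -m inch '[{"x":0.02,"y":0.05,"z":0,"ax":0,"ay":0,"az":0.001},{"x":0.04,"y":0.14,"z":0,"ax":0,"ay":0,"az":0.001},{"x":0.059,"y":0.24,"z":0,"ax":0,"ay":0,"az":0.001},{"x":0.059,"y":0.32,"z":0.06,"ax":0,"ay":0,"az":0.001},{"x":0.059,"y":0.36,"z":0.14,"ax":0,"ay":0,"az":0.001},{"x":0.059,"y":0.36,"z":0.22,"ax":0,"ay":0,"az":0.001},{"x":0.059,"y":0.36,"z":0.28,"ax":0,"ay":0,"az":0.001},{"x":0.059,"y":0.36,"z":0.33,"ax":0,"ay":0,"az":0.001},{"x":0.059,"y":0.36,"z":0.35,"ax":0,"ay":0,"az":0.001},{"x":0.059,"y":0.36,"z":0.35,"ax":0,"ay":0,"az":0.001}]'
python3 - <<'E'
from h import *
gj(.0097,.033,.0614)
E
```

```text
jig now [ 0.0398 -0.128 ]
t 10.90 pos [0.584  0.0211 0.2498] F [-0.  -0.1 -0.2] d [0.0588 0.3598 0.3499] r [ 0.0005 -0.0002  0.0011]
t: 12.15
tool_pos: [0.5599, 0.2015, 0.0745]
tool_rot: [-0.001, 0.017, 1.0, -0.0]
force: [0.8, -1.0, 0.4]
finger_gap: 0.008
jig now [0.0096 0.0515]
t 12.15 pos [0.5599 0.2015 0.0745] F [ 0.8 -1.   0.4] d [-0.0002 -0.0371  0.0263] r [-0.0001 -0.0008  0.0002]
```

```bash
python3 -m inch '[{"x":0,"y":0,"z":0.015,"ax":0,"ay":0,"az":0},{"x":0,"y":0,"z":0.025,"ax":0,"ay":0,"az":0},{"x":0,"y":-0.004,"z":0.026,"ax":0,"ay":0,"az":0},{"x":0,"y":-0.01,"z":0.026,"ax":0,"ay":0,"az":0},{"x":0,"y":-0.017,"z":0.026,"ax":0,"ay":0,"az":0},{"x":0,"y":-0.023,"z":0.026,"ax":0,"ay":0,"az":0},{"x":0,"y":-0.029,"z":0.026,"ax":0,"ay":0,"az":0},{"x":0,"y":-0.034,"z":0.026,"ax":0,"ay":0,"az":0},{"x":0,"y":-0.037,"z":0.026,"ax":0,"ay":0,"az":0},{"x":0,"y":-0.037,"z":0.026,"ax":0,"ay":0,"az":0}]'
python3 - <<'E'
from h import *
gj(.0097,.033,.0614);gj(.04,-.13,.25)
E
```

```text
t: 13.4
tool_pos: [0.5601, 0.182, 0.0621]
tool_rot: [0.0, 0.017, 1.0, -0.0]
force: [-0.3, 2.1, 1.1]
finger_gap: 0.002
jig now [0.0104 0.0321]
t 13.40 pos [0.5601 0.182  0.0621] F [-0.3  2.1  1.1] d [0.0014 0.0018 0.0014] r [-0.      0.0003 -0.0007]
jig now [0.0104 0.0321]
t 13.40 pos [0.5601 0.182  0.0621] F [-0.3  2.1  1.1] d [-0.0597 -0.3242 -0.3757] r [-0.      0.0003 -0.0007]
```

```bash
python3 -m inch '[{"x":0,"y":0.015,"z":0,"ax":0,"ay":0,"az":0},{"x":0,"y":0.02,"z":-0.08,"ax":0,"ay":0,"az":0},{"x":0,"y":0.02,"z":-0.18,"ax":0,"ay":0,"az":0},{"x":0,"y":0,"z":-0.29,"ax":0,"ay":0,"az":0},{"x":-0.03,"y":-0.05,"z":-0.376,"ax":0,"ay":0,"az":0},{"x":-0.06,"y":-0.14,"z":-0.376,"ax":0,"ay":0,"az":0},{"x":-0.06,"y":-0.23,"z":-0.376,"ax":0,"ay":0,"az":0},{"x":-0.06,"y":-0.3,"z":-0.376,"ax":0,"ay":0,"az":0},{"x":-0.06,"y":-0.324,"z":-0.376,"ax":0,"ay":0,"az":0},{"x":-0.06,"y":-0.324,"z":-0.376,"ax":0,"ay":0,"az":0}]'
python3 - <<'E'
from h import *
snap('wrist','w10'); snap('wrist','w10');gj(.01,.036,.0625)
crop('w10','w10a',265,75,365,150,8)
crop('w10','w10b',265,210,365,285,8)
crop('w10','w10c',270,80,610,280,2.3)
E
```

```text
t: 14.65
tool_pos: [0.5841, 0.0192, 0.2497]
tool_rot: [-0.0, 0.018, 1.0, 0.0]
force: [-1.3, 0.6, 0.3]
finger_gap: 0.005
jig now [ 0.0399 -0.1287]
t 14.75 pos [0.5842 0.0204 0.2498] F [-0.5 -0.1 -0.2] d [0.0597 0.3291 0.3748] r [ 0.0004 -0.0003  0.    ]
```

View pics/w10a.png

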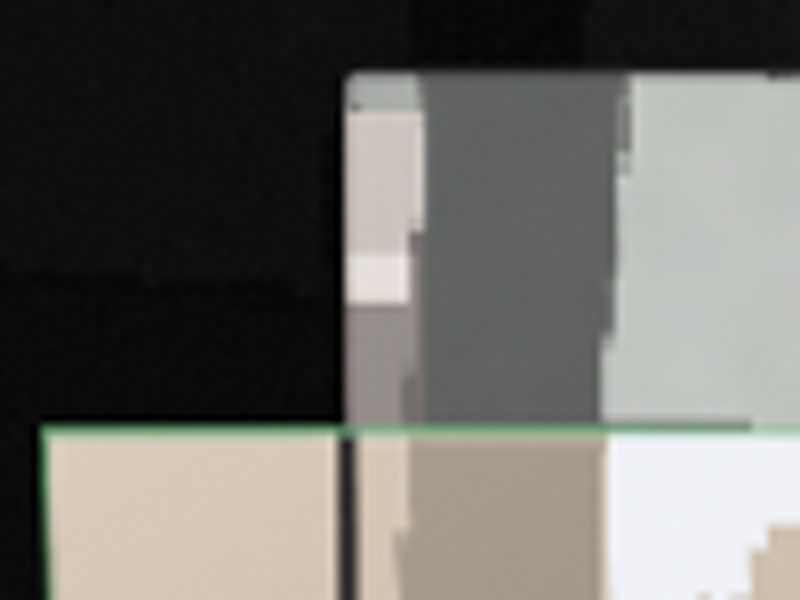

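View pics/w10b.png

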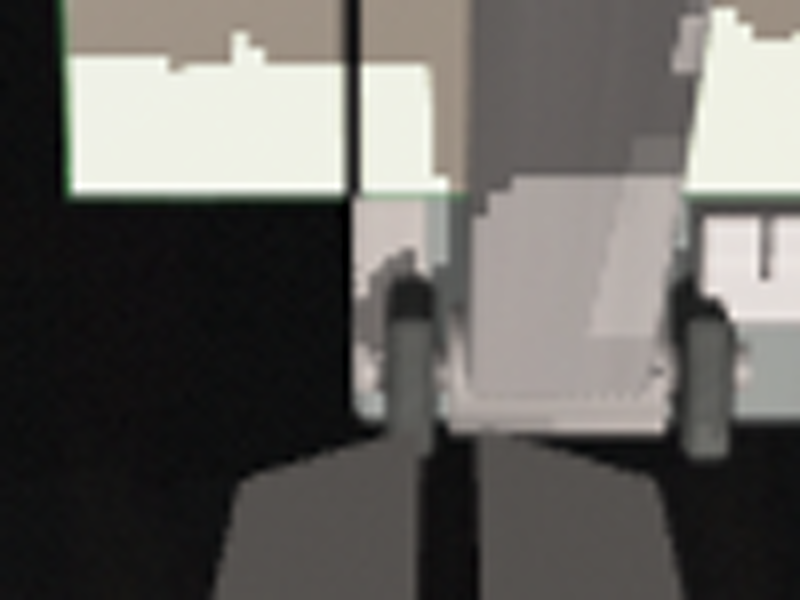

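View pics/w10c.png

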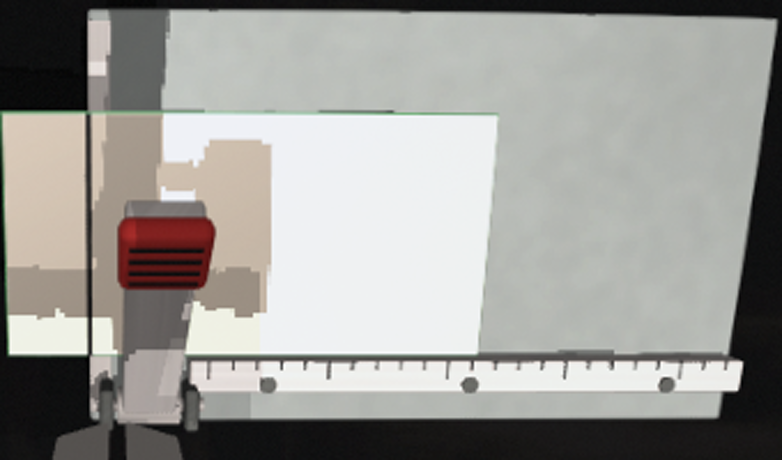

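Run:
```python
from h import *
crop('w10','w10d',360,215,480,265,6.5)
crop('w10','w10e',480,215,600,265,6.5)
c=lambda u,v,z:atz('w10',*cp(u,v,270,80,2.3),z)
for n,u,v,z in [('dFR',88,10,.042),('dFL',777,18,.042),('dBL',719,418,.042),('pFR',1,112,.048),('pFL',498,114,.048),('pBL',479,355,.048),('pBR',8,355,.048),('fence top L back?',742,362,.054)]: print(n,tojig(J,c(u,v,z)).round(4))
```

```text
dFR [-0.0788 -0.1401]
dFL [-0.0789  0.1384]
dBL [0.09   0.1389]
pFR [-0.0396 -0.1747]
pFL [-0.0393  0.0235]
pBL [0.0596 0.0246]
pBR [ 0.0593 -0.1747]
fence top L back? [0.0614 0.1364]
```

View pics/w10d.png

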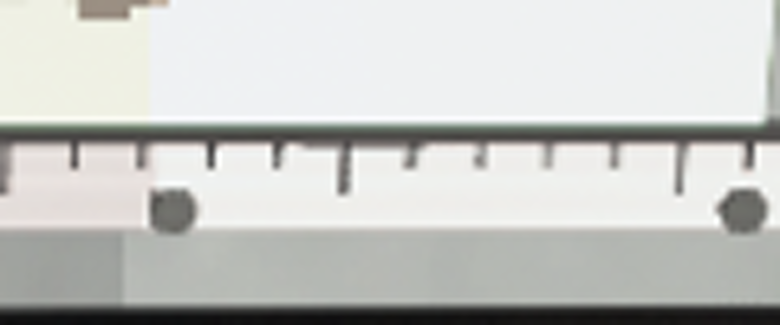

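View pics/w10e.png

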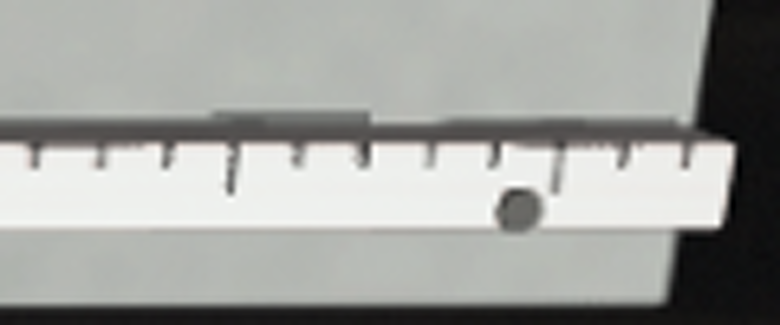

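Line and ledge edge agree within about 0.3 mm at both ends, and the plate's back edge looks flush with the fence. As a touch check I push the front edge gently once more.

Run:
```python
from h import *
gj(-.062,-.01,.0625)
```

```text
jig now [ 0.0399 -0.1287]
t 14.75 pos [0.5842 0.0204 0.2498] F [-0.5 -0.1 -0.2] d [0.2037 0.2371 0.3748] r [ 0.0004 -0.0003  0.    ]
```

```bash
python3 -m inch '[{"x":0.04,"y":0.06,"z":0,"ax":0,"ay":0,"az":0},{"x":0.1,"y":0.14,"z":0,"ax":0,"ay":0,"az":0},{"x":0.16,"y":0.2,"z":0.03,"ax":0,"ay":0,"az":0},{"x":0.204,"y":0.237,"z":0.1,"ax":0,"ay":0,"az":0},{"x":0.204,"y":0.237,"z":0.18,"ax":0,"ay":0,"az":0},{"x":0.204,"y":0.237,"z":0.26,"ax":0,"ay":0,"az":0},{"x":0.204,"y":0.237,"z":0.32,"ax":0,"ay":0,"az":0},{"x":0.204,"y":0.237,"z":0.355,"ax":0,"ay":0,"az":0},{"x":0.204,"y":0.237,"z":0.373,"ax":0,"ay":0,"az":0},{"x":0.204,"y":0.237,"z":0.373,"ax":0,"ay":0,"az":0}]'
python3 - <<'E'
from h import *
gj(-.0495,-.01,.0625)
E
```

```text
t: 16.0
tool_pos: [0.4866, 0.1415, 0.0636]
tool_rot: [0.0, 0.017, 1.0, 0.0]
force: [-0.6, -0.3, -0.1]
finger_gap: 0.006
jig now [-0.0617 -0.0109]
t 16.00 pos [0.4866 0.1415 0.0636] F [-0.6 -0.3 -0.1] d [-0.0243  0.0018  0.0021] r [ 0.      0.0001 -0.0004]
```

```bash
python3 -m inch '[{"x":-0.006,"y":0,"z":0.001,"ax":0,"ay":0,"az":0},{"x":-0.012,"y":0,"z":0.001,"ax":0,"ay":0,"az":0},{"x":-0.016,"y":0,"z":0.001,"ax":0,"ay":0,"az":0},{"x":-0.019,"y":0,"z":0.001,"ax":0,"ay":0,"az":0},{"x":-0.022,"y":0,"z":0.001,"ax":0,"ay":0,"az":0},{"x":-0.024,"y":0,"z":0.001,"ax":0,"ay":0,"az":0},{"x":-0.026,"y":0,"z":0.001,"ax":0,"ay":0,"az":0},{"x":-0.028,"y":0,"z":0.001,"ax":0,"ay":0,"az":0},{"x":-0.029,"y":0,"z":0.001,"ax":0,"ay":0,"az":0},{"x":-0.03,"y":0,"z":0.001,"ax":0,"ay":0,"az":0}]'
python3 - <<'E'
from h import *
gj(-.0495,-.01,.0625)
E
```

```text
t: 17.25
tool_pos: [0.4987, 0.1407, 0.0625]
tool_rot: [-0.003, 0.017, 1.0, -0.0]
force: [-7.5, 0.2, 5.8]
finger_gap: 0.007
jig now [-0.0495 -0.0112]
t 17.25 pos [0.4987 0.1407 0.0625] F [-7.5  0.2  5.8] d [-0.0001  0.0025 -0.    ] r [-0.0002 -0.0041 -0.0006]
```

Contact again came at TCP x = −49.5 mm with 7.5 N, the same as before, so the plate was already flush. Next is the bar.

```bash
python3 - <<'E'
from h import *
gj(.004,-.115,.205)
E
python3 -m inch '[{"x":0.015,"y":0,"z":0,"ax":0,"ay":0,"az":0},{"x":0.03,"y":0,"z":-0.05,"ax":0,"ay":0,"az":0},{"x":0.03,"y":0,"z":-0.13,"ax":0,"ay":0,"az":0},{"x":0.03,"y":0,"z":-0.21,"ax":0,"ay":0,"az":0},{"x":0.03,"y":0,"z":-0.285,"ax":0,"ay":0,"az":0},{"x":0,"y":-0.06,"z":-0.285,"ax":0,"ay":0,"az":0},{"x":-0.05,"y":-0.13,"z":-0.285,"ax":0,"ay":0,"az":0},{"x":-0.1,"y":-0.19,"z":-0.285,"ax":0,"ay":0,"az":0},{"x":-0.107,"y":-0.208,"z":-0.285,"ax":0,"ay":0,"az":0},{"x":-0.107,"y":-0.208,"z":-0.285,"ax":0,"ay":0,"az":0}]'
python3 - <<'E'
from h import *
snap('wrist','w11');snap('wrist','w11'); gj(.004,-.115,.185)
for th in [.85,.75,.65,.5,.4,.3,.2,.1,0]:
    print(th, round(.079-.133*np.cos(th)+.0125*np.sin(th)+.008*np.sin(th),4), round(.0543+.133*np.sin(th)+.0125*np.cos(th)+.019,4))
E
```

```text
jig now [-0.0495 -0.0112]
t 17.25 pos [0.4987 0.1407 0.0625] F [-7.5  0.2  5.8] d [-0.1055 -0.2075 -0.2856] r [-0.0002 -0.0041 -0.0006]
t: 18.5
tool_pos: [0.551, 0.0347, 0.2052]
tool_rot: [-0.0, 0.018, 1.0, 0.0]
force: [-0.2, 0.3, -0.4]
finger_gap: 0.007
jig now [ 0.0058 -0.1144]
t 18.60 pos [0.5506 0.0357 0.2052] F [-0.2  1.6  0.1] d [ 0.0036 -0.0011  0.0405] r [ 0.0003 -0.0003 -0.0002]
0.85 0.0066 0.1815
0.75 -0.0043 0.1731
0.65 -0.0145 0.1637
0.5 -0.0279 0.148
0.4 -0.0355 0.1366
0.3 -0.042 0.1245
0.2 -0.0473 0.112
0.1 -0.0513 0.099
0 -0.054 0.0858
```

View pics/w11.png

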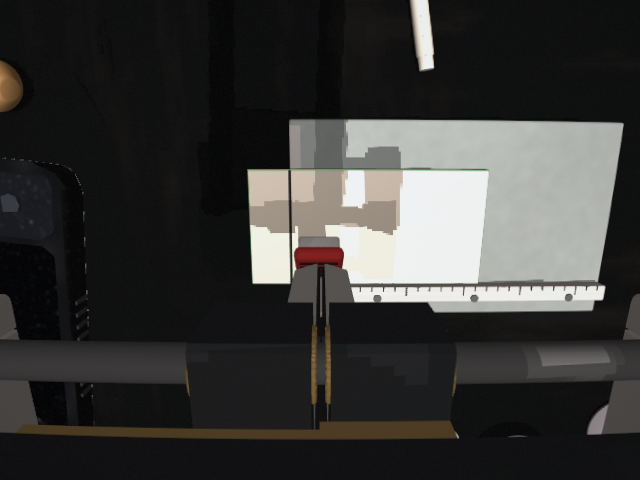

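The tip sits centred over the pad in y (columns 319–320), and the line still coincides with the ledge (column 290). I press down along the arc.

```bash
python3 -m inch '[{"x":0.002,"y":-0.001,"z":0.03,"ax":0,"ay":0,"az":0},{"x":0.006,"y":-0.001,"z":0.046,"ax":0,"ay":0,"az":0},{"x":0.016,"y":-0.001,"z":0.056,"ax":0,"ay":0,"az":0},{"x":0.026,"y":-0.001,"z":0.065,"ax":0,"ay":0,"az":0},{"x":0.036,"y":-0.001,"z":0.074,"ax":0,"ay":0,"az":0},{"x":0.046,"y":-0.001,"z":0.084,"ax":0,"ay":0,"az":0},{"x":0.06,"y":-0.001,"z":0.099,"ax":0,"ay":0,"az":0},{"x":0.074,"y":-0.001,"z":0.115,"ax":0,"ay":0,"az":0},{"x":0.082,"y":-0.001,"z":0.126,"ax":0,"ay":0,"az":0},{"x":0.088,"y":-0.001,"z":0.137,"ax":0,"ay":0,"az":0}]'
python3 - <<'E'
from h import *
snap('wrist','w12'); snap('side','s12');gj(-.054,-.115,.0858)
crop('s12','s12c',250,170,370,260,6.5)
E
```

```text
t: 19.85
tool_pos: [0.5068, 0.0359, 0.1365]
tool_rot: [-0.0, 0.017, 1.0, -0.0]
force: [0.3, -0.4, 1.2]
finger_gap: 0.008
jig now [-0.0384 -0.1158]
t 19.95 pos [0.5063 0.0359 0.1361] F [-0.1 -0.3 -0.5] d [0.031  0.0015 0.1006] r [ 0.     -0.0013 -0.0007]
```

View pics/w12.png

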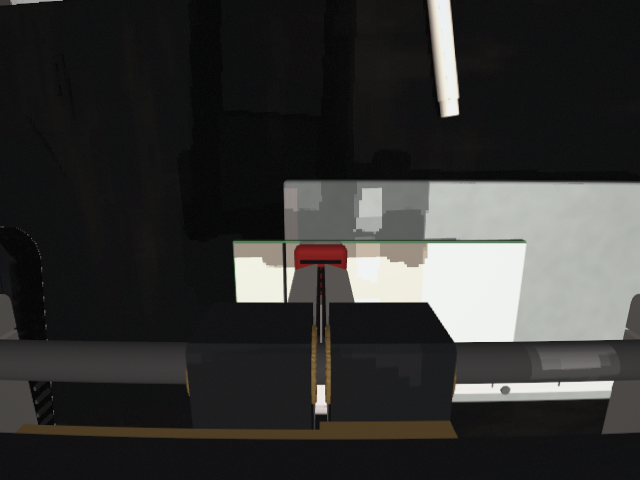

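View pics/s12c.png

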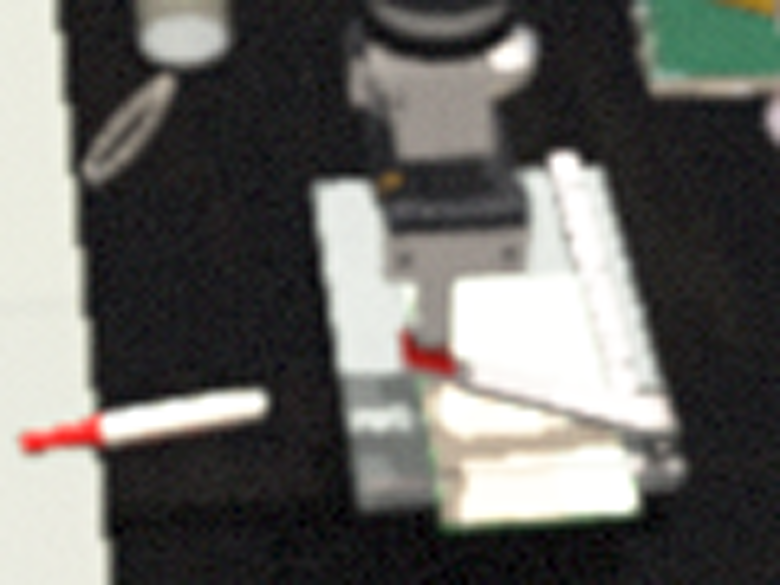

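The bar is coming down under the tip, and the plate has not moved. I continue to the bottom.

```bash
python3 -m inch '[{"x":0.007,"y":0.001,"z":0.012,"ax":0,"ay":0,"az":0},{"x":0.013,"y":0.001,"z":0.024,"ax":0,"ay":0,"az":0},{"x":0.018,"y":0.001,"z":0.037,"ax":0,"ay":0,"az":0},{"x":0.023,"y":0.001,"z":0.05,"ax":0,"ay":0,"az":0},{"x":0.027,"y":0.001,"z":0.062,"ax":0,"ay":0,"az":0},{"x":0.03,"y":0.001,"z":0.074,"ax":0,"ay":0,"az":0},{"x":0.032,"y":0.001,"z":0.085,"ax":0,"ay":0,"az":0},{"x":0.034,"y":0.001,"z":0.094,"ax":0,"ay":0,"az":0},{"x":0.035,"y":0.001,"z":0.099,"ax":0,"ay":0,"az":0},{"x":0.035,"y":0.001,"z":0.102,"ax":0,"ay":0,"az":0}]'
python3 - <<'E'
from h import *
gj(-.056,-.115,.0858)
E
```

```text
t: 21.2
tool_pos: [0.4895, 0.037, 0.0858]
tool_rot: [-0.0, 0.017, 1.0, 0.0]
force: [-0.5, 0.5, 0.1]
finger_gap: 0.008
jig now [-0.0552 -0.1152]
t 21.20 pos [0.4895 0.037  0.0858] F [-0.5  0.5  0.1] d [ 0.0016  0.0005 -0.0001] r [ 0.     -0.0005 -0.0007]
```

```bash
python3 -m inch '[{"x":0,"y":0,"z":0.001,"ax":0,"ay":0,"az":0},{"x":0,"y":0,"z":0.002,"ax":0,"ay":0,"az":0},{"x":0,"y":0,"z":0.003,"ax":0,"ay":0,"az":0},{"x":0,"y":0,"z":0.004,"ax":0,"ay":0,"az":0},{"x":0,"y":0,"z":0.005,"ax":0,"ay":0,"az":0},{"x":0,"y":0,"z":0.005,"ax":0,"ay":0,"az":0},{"x":0,"y":0,"z":0.006,"ax":0,"ay":0,"az":0},{"x":0,"y":0,"z":0.006,"ax":0,"ay":0,"az":0},{"x":0,"y":0,"z":0.006,"ax":0,"ay":0,"az":0},{"x":0,"y":0,"z":0.006,"ax":0,"ay":0,"az":0}]'
python3 - <<'E'
from h import *
gj(-.056,-.115,.0858)
E
```

```text
t: 22.45
tool_pos: [0.4896, 0.037, 0.0854]
tool_rot: [-0.001, 0.017, 1.0, -0.0]
force: [-8.4, -0.3, 16.9]
finger_gap: 0.004
jig now [-0.0551 -0.1152]
t 22.45 pos [0.4896 0.037  0.0854] F [-8.4 -0.3 16.9] d [ 0.0017  0.0005 -0.0007] r [-0.0002 -0.0008 -0.0004]
```

The bar is down hard, with a 17 N reaction. I lift straight off and check.

```bash
python3 -m inch '[{"x":0,"y":0,"z":-0.01,"ax":0,"ay":0,"az":0},{"x":0,"y":0,"z":-0.04,"ax":0,"ay":0,"az":0},{"x":0,"y":0,"z":-0.1,"ax":0,"ay":0,"az":0},{"x":0,"y":0,"z":-0.18,"ax":0,"ay":0,"az":0},{"x":0,"y":0,"z":-0.26,"ax":0,"ay":0,"az":0},{"x":-0.06,"y":-0.01,"z":-0.32,"ax":0,"ay":0,"az":0},{"x":-0.13,"y":-0.03,"z":-0.33,"ax":0,"ay":0,"az":0},{"x":-0.18,"y":-0.03,"z":-0.33,"ax":0,"ay":0,"az":0},{"x":-0.19,"y":-0.03,"z":-0.33,"ax":0,"ay":0,"az":0},{"x":-0.19,"y":-0.03,"z":-0.33,"ax":0,"ay":0,"az":0}]'
python3 - <<'E'
from h import *
snap('wrist','w13'); snap('wrist','w13');snap('side','s13');gj(.01,.036,.0625)
crop('w13','w13c',230,80,430,230,4)
crop('w13','w13a',265,75,365,150,8)
crop('w13','w13b',265,210,365,285,8)
crop('s13','s13c',250,170,370,260,6.5)
E
```

```text
t: 23.7
tool_pos: [0.5836, 0.0188, 0.2477]
tool_rot: [-0.001, 0.017, 1.0, 0.0]
force: [0.4, -0.2, 0.6]
finger_gap: 0.003
jig now [ 0.0391 -0.1301]
t 23.85 pos [0.5833 0.0189 0.2479] F [0.6 0.3 0.4] d [0.0582 0.3322 0.3708] r [ 0.     -0.0005 -0.0005]
```

View pics/w13.png

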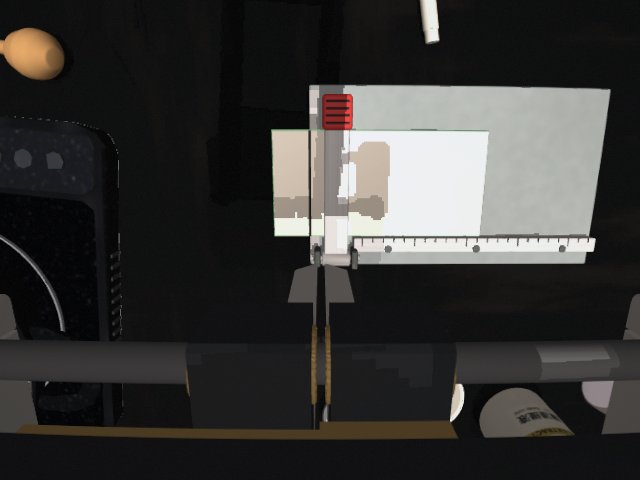

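View pics/w13a.png

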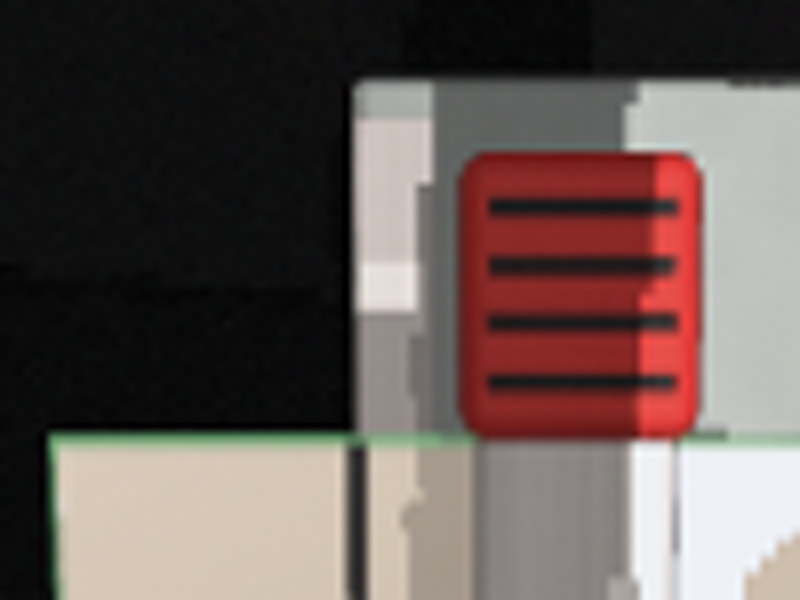

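View pics/w13b.png

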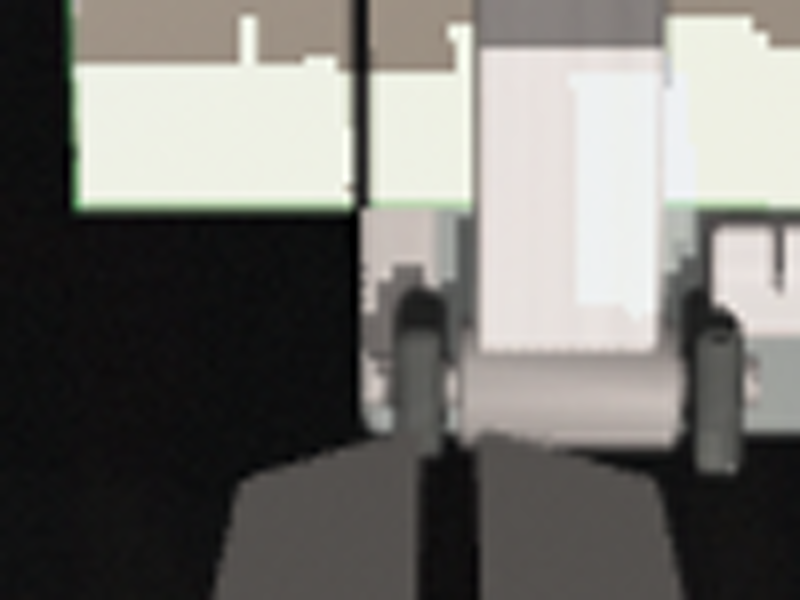

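View pics/s13c.png

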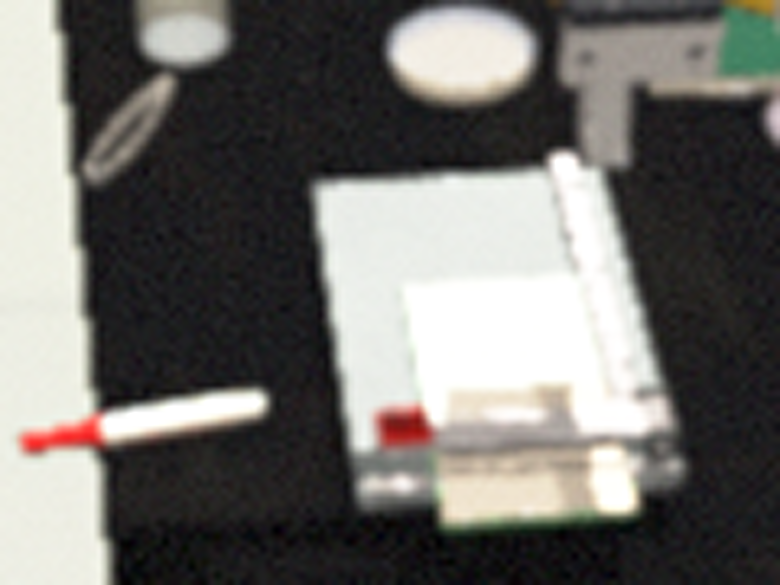

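The bar lies flat on the plate. The line and the ledge edge coincide within about 1 crop pixel of an 8x enlargement at both ends (357 and 356 front, 361 and 361 back). The arm is clear, so I hand in.

```bash
python3 -c "
from plant import robot
print(robot.job_done())"
```

```text
the job is handed in; nothing more can be done
None
```

I pushed the plate square against the fence and slid it about 60 mm along until the scored line lay over the ledge. I then pressed the hold-down bar down onto the plate along its arc and handed in at about 24 s, with the arm clear.

Last checks:
- **Line over ledge:** the line is within about 0.3 mm of the ledge edge at the front end and on it at the back end. This was unchanged after pressing the bar.
- **Against the fence:** after the slide I pushed the plate's front edge once more. It stopped at the same tool position as the first push (7.5 N), so the plate was already flush. The pictures show no gap. My measured positions carry about a 1–2 mm offset, so I judged the ledge and the fence by comparing features within one picture.
- **Bar:** it lies flat on the plate; the final press drew a 17 N reaction, and the bar stayed down when I lifted off.
- **Loose things:** the arm never came near any of them. The pen and dish look undisturbed in the last side view; the bottle is only partly in that view, and I did not look specifically at the timer or the bungs.

One thing went less cleanly: on the first part of the slide the fingertips were only about 1 mm below the plate's top. I stopped and lowered them, and the pictures show no sign that the plate lifted.

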